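Close the grease tub, then draw the grease gun's follower rod back and hold it

TASK

We are changing this grease gun over from tub grease to a cartridge. First press the loose red lid down onto the grease tub until it is fully home and level all round; then draw the gun's black T-handle straight out until the yellow ring on the rod has just come clear of the end cap. Finish still gripping the rod or its handle and holding it there against its spring, so that I can slip the new cartridge in; do not disturb the cartridge, the gun head or the wrench, and do not shove the tub about.

Things in the scene. Friction and masses are not known exactly. Their poses are not given: they have to be found in the camera images.
- tub: White plastic grease tub with a yellow band, round, 100 mm outer diameter, 90 mm tall, loose on the bench, about 0.5 kg. Origin at the centre of its underside, z up.
- lid: Red plastic snap lid lying loose over the tub's mouth: 110 mm diameter, 4 mm flat top, 13 mm skirt already around the rim with 2 mm play. Origin at the centre of the top plate's underside, z up. Starts 5 to 8 mm above the rim, often slightly tilted; fully home its origin is 90 mm above the tub's underside. It stays where it is pushed to.
- lid_top (a point): Centre of the lid's top face, 4.6 mm above the lid's origin: about 94.6 mm above the bench when home. Pushing the lid down at its middle takes about 8 to 10 N, until it stops hard on the rim.
- cap_face (a point): Where the rod leaves the gun: centre of the rear face of the black end cap's 24 mm boss, about 135 mm above the bench. The level aluminium barrel (57 mm diameter, 240 mm long) is clamped in a blue bench vise, fixed, turned by up to 0.25 rad. The frame's y axis points along the barrel into the gun: the rod draws out along -y (to the robot's right); z up.
- handle (a point): Centre of the black T-handle at the rod's outer end: a level cross bar 70 mm long (along the frame's x) and 12 mm thick, axes as cap_face. It is 55 mm from cap_face with the rod in, leaving 49 mm of bare 9 mm rod between boss and bar; it moves with the rod. Below is free space to the bench; vise and barrel rise at most 30 mm above the rod's axis.
- rod_travel (a joint): How far the rod is drawn out, in m: 0 in, 0.15 at its stop. A spring pulls it back (5 N at rest, 12 N at the ring, plus 1 N of friction); it does not latch. The rod's 12 mm wide yellow ring is hidden inside at the start: it begins to show at 0.098 and has just come fully clear of the boss at 0.110.
- rod: The follower rod with its T-handle (9 mm steel rod, black bar, yellow ring). Origin on the rod's axis, 55 mm from the middle of the T-handle towards the gun, thus at cap_face when the rod is in. Axes as for cap_face.
- cartridge: New grease cartridge standing upright on the bench, 56 mm diameter, 235 mm tall, green and yellow label with a red end cap; origin at the centre of its underside. A bystander.
- gun_head: Dark steel head of the grease gun with its lever, standing on its round mouth (65 mm diameter, about 85 mm tall, lever reaching 150 mm along its own y); origin at the centre of its underside. A bystander.
- wrench: Steel wrench lying flat on the bench; origin at its middle. A bystander.
There are look-alikes about, which are no part of the job. Of the things shaped like the lid, the red one is meant.

How it is judged:
By the outcome, as a careful person would: the job done as asked, in the order asked, and still so for the second after the job is handed in, while the arm keeps its last pose, push and grip.
It also fails if it takes over 48 s, if anything falls off the work surface, if the arm or the gripper's body presses on something with over 40 N, if the wrist force passes 120 N, or if a joint passes its speed limit or range.

ROBOT

A 7-joint arm with a two-finger parallel gripper is mounted at the origin on the work surface. World frame = base frame: x ahead of the robot, y to its left, z up, the work surface at z = 0. Lengths are in m, angles in rad, forces in N, time in s.
With the tool pointing down it reaches from about 0.4 to 0.875 m from the base axis. Payload 19.3 kg.
Tool frame: the origin (TCP) lies at the very end of the fingers, on their centre line; the grasp point (between the pads) lies 19 mm behind it; z points along the fingers, y is the direction in which the jaws open and shut (so a half turn about z gives the same grasp; the last joint's range is limited). The gripper opens to 85 mm and grips with 20 to 120 N. Pads are 22 mm wide; open, the fingers measure 114 mm over their backs; the gripper's body (76 mm by 85 mm) begins 54 mm behind the grasp point. The pads swing forward as they close: fully open they stand 13 mm farther back than shut.
Start: joints at [1.176, 0.521, -0.036, 1.599, 0.021, 1.021, -0.113], TCP at [0.199, -0.592, 0.231] pointing down, gripper open.
Joint ranges: [-2.91, 2.91], [-0.3, 2.13], [-1.5, 1.42], [0.17, 2.43], [-1.26, 4.41], [0.16, 1.93], [-2.52, 2.52]. Speed limits (rad/s): [1.89, 1.89, 2.39, 2.39, 3.01, 3.01, 3.01].

INTERFACE

Orientations are given as a rotation vector (axis times angle).
In Python, from rig import ctrl gives the robot as it stands.
- The arm moves only by the shell command python3 -m handwheel 'ROWS' [FORCE]. ROWS is JSON, a list of rows, each a list of 3 entries, a list of its own where there are three numbers: the closure, from 0 (fully open) to 1 (shut), then the shift along the tool's x, y, z in units of 25 mm (1.0 is 25 mm), then the turn, a rotation vector about the tool's x, y, z in units of 5 degrees (1.0 is 5 degrees). A call has 1 to 10 rows; each row shifts and turns the commanded pose from where the row before left it, along the tool's axes as they then stand; what a row does not reach is not made up. A row lasts 1/12 s, in which the tool goes at most 41.7 mm and 7.16 degrees, less where a joint would pass 70% of its speed; a pose out of reach is approached as far as the arm can. A call is refused whole if a number of a shift passes 1 or a number of a turn 1, either way. A call with a gripper value outside its range is refused whole. The fingers move at their own pace and stop on an object; FORCE is the grip in N (left out, the last holds). Time passes only in rows, so rows that do not move let the fingers close. It gives the time, the measured TCP pose, the force and the opening at its end, in the units of the state.
- ctrl.state(): the state, without advancing time (a new reading comes with each control period).
- ctrl.capture(name): name is "scene" or "top"; returns the picture (480x640x3 uint8, red, green, blue); there is no depth.
- ctrl.get_calibration(name): a dict with "K" (3x3 intrinsics, pixels), "k1" (the pictures are not rectified: a ray, as slopes to the right and down, at radius r is drawn at 1 + k1 r^2 times it, then the intrinsics apply), "T" (4x4, takes a point from camera to world coordinates). Camera axes: x right, y down, z forward; pixel columns grow to the right and rows downward; lengths in m; the calibration is good to about 2 mm. A picture is of the moment at which its call begins. get_calibration takes no time and is no camera call.
- ctrl.close_job(): hands the job in, once; it reports no verdict.
Trained networks look in the newest picture that a camera, given by its name, has taken for a name from the list of things; names that differ only in an ending like _2 or _b are one class to them, and where a whole thing is asked for, a point or a joint stands for the part that bears it (a point fixed in the world has none). Each returns a list of dicts, best first, with "conf" (0 to 1); they miss things now and then, are a little off and sometimes report something else, mostly with a low value. They report only what shows in the picture. A call takes as long as a camera call. They do not tell look-alikes from the thing itself.
- ctrl.recognise(camera, name): "position" ([row, column] in pixels, amid what is visible of it).
- ctrl.regions_of(camera, name): "region" (480x640 bool, what is visible of it) and "position" ([row, column] in pixels, amid what is visible of it).
- ctrl.mark_of(camera, name): "position" ([row, column] in pixels: a listed point, or the origin of a listed thing).
The state is a dict: "time_s": time; "joints": joint angles; "qvel": joint speeds; "effort": joint torques, N m; "position": TCP position; "tool_rot": TCP orientation; "wrist_force": force on the tool from outside, world axes, zero at the start; "ft_torque": the same for the moment, N m; "finger_gap": finger opening in m.
Only numpy, scipy, OpenCV 4.12 (cv2) and the standard library are available. Lean on these libraries where they do the work, as an engineer would, in place of code of your own. Each camera call takes 0.05 s, during which the arm holds its last target.

## Working session

There is one attempt and no reset: what is moved stays moved. The work goes in short steps, Python scripts to look and compute and a shell command to move; the robot and the scene stay as the last step left them, time stands still between calls to the robot, and variables do not carry over. Pictures are saved under pics/ and viewed, and the job is handed in when it is done.

```bash
ls; mkdir -p pics; cat > h.py <<'E'
import numpy as np, cv2
from rig import ctrl
from scipy.spatial.transform import Rotation as R
def ray(cam,pos):
    c=ctrl.get_calibration(cam);K=np.array(c["K"]);T=np.array(c["T"])
    p=np.array([(pos[1]-K[0,2])/K[0,0],(pos[0]-K[1,2])/K[1,1]])
    q=p.copy()
    for _ in range(30): q=p/(1+c["k1"]*(q@q))
    d=T[:3,:3]@np.array([q[0],q[1],1]);return T[:3,3],d/np.linalg.norm(d)
def atz(cam,pos,z):
    o,d=ray(cam,pos);return o+d*(z-o[2])/d[2]
def tri(p1,p2):
    A=np.zeros((3,3));b=np.zeros(3);L=[ray("scene",p1),ray("top",p2)]
    for o,d in L:
        M=np.eye(3)-np.outer(d,d);A+=M;b+=M@o
    x=np.linalg.solve(A,b)
    return x,[np.linalg.norm((np.eye(3)-np.outer(d,d))@(x-o)) for o,d in L]
def proj(cam,X):
    c=ctrl.get_calibration(cam);K=np.array(c["K"]);T=np.array(c["T"])
    v=T[:3,:3].T@(np.array(X)-T[:3,3]);q=v[:2]/v[2];q=q*(1+c["k1"]*(q@q))
    return [K[1,1]*q[1]+K[1,2],K[0,0]*q[0]+K[0,2]]
def snap(cam,n):
    im=ctrl.capture(cam);cv2.imwrite("pics/"+n+".png",im[:,:,::-1]);return im
def st():
    s=ctrl.state();print("t",round(s["time_s"],2),"p",np.round(s["position"],4),"rot",np.round(s["tool_rot"],3),"f",np.round(s["wrist_force"],1),"gap",round(s["finger_gap"],4));return s
E
python3 - <<'E'
from h import *
s=st();print(R.from_rotvec(s["tool_rot"]).as_matrix().round(3))
for c in ("scene","top"):
    snap(c,c+"0"); print(c,np.array(ctrl.get_calibration(c)["T"]).round(2).tolist())
for n in ("lid_top","cap_face","handle","lid","tub"):
    r={}
    for c in ("scene","top"):
        r[c]=ctrl.mark_of(c,n)
        print(n,c,[(np.round(d["position"],1).tolist(),round(d["conf"],2)) for d in r[c]])
    if r["scene"] and r["top"]:
        print(tri(r["scene"][0]["position"],r["top"][0]["position"]))
E
```

```text
pics
t 0.0 p [ 0.1993 -0.592   0.2307] rot [-3.099 -0.508  0.   ] f [-0.1  0.4 -0.8] gap 0.0856
[[ 0.948  0.319 -0.   ]
 [ 0.319 -0.948  0.001]
 [-0.    -0.001 -1.   ]]
scene [[-0.66, 0.56, -0.5, 1.25], [0.75, 0.48, -0.46, 0.66], [-0.02, -0.68, -0.74, 1.14], [0.0, 0.0, 0.0, 1.0]]
top [[0.02, -0.98, 0.2, 0.25], [-1.0, -0.02, 0.0, 0.02], [-0.0, -0.2, -0.98, 1.5], [0.0, 0.0, 0.0, 1.0]]
lid_top scene [([188.4, 289.9], 0.86), ([196.6, 224.0], 0.79), ([194.3, 260.2], 0.77)]
lid_top top [([304.3, 453.6], 0.82), ([236.8, 502.9], 0.78), ([243.9, 450.0], 0.64)]
(array([ 0.35201584, -0.30377018,  0.0085086 ]), [np.float64(0.00014206215705966197), np.float64(0.00014206215705972906)])
cap_face scene [([256.1, 345.9], 0.64)]
cap_face top [([222.8, 304.3], 0.83)]
(array([0.55795978, 0.12585381, 0.13345552]), [np.float64(0.0007697273089364344), np.float64(0.0007697273089363282)])
handle scene [([242.1, 331.9], 0.67)]
handle top [([224.4, 330.1], 0.54)]
(array([0.5499676 , 0.05955299, 0.13978185]), [np.float64(0.006320471855913288), np.float64(0.006320471855913364)])
lid scene [([184.9, 289.8], 0.76), ([195.8, 259.7], 0.73), ([193.5, 223.4], 0.6)]
lid top [([303.2, 452.6], 0.93), ([240.4, 506.7], 0.92), ([241.1, 457.5], 0.71)]
(array([ 0.35457652, -0.29774095,  0.02988074]), [np.float64(0.0014960247104216593), np.float64(0.0014960247104216042)])
tub scene [([211.9, 260.8], 0.81)]
tub top [([246.3, 444.5], 0.62)]
(array([ 0.51921131, -0.27912423,  0.02577323]), [np.float64(0.0006956358328969855), np.float64(0.0006956358328970437)])
```

View pics/scene0.png

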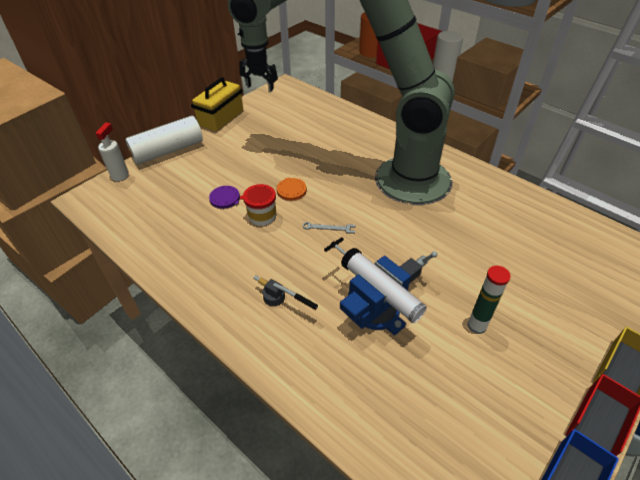

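View pics/top0.png

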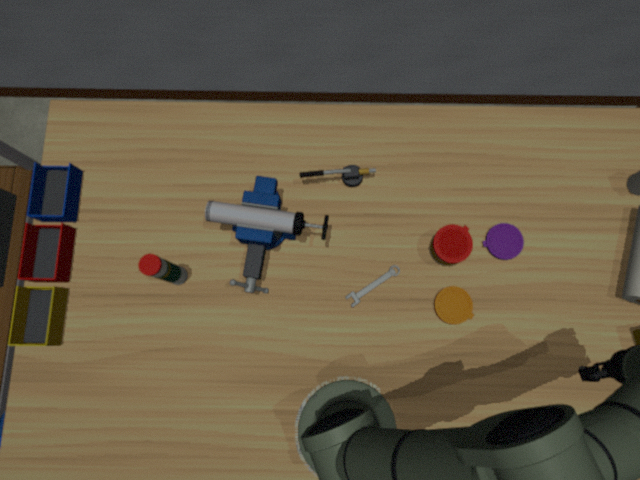

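The red lid is on the tub at scene (196,260) / top (244,452); purple and orange ones lie on the bench as look-alikes. The T-handle is at scene (244,333) / top (226,326). Next I refine these positions.

```bash
python3 - <<'E'
from h import *
s=snap("scene","s1");t=snap("top","t1")
def crop(im,r,c,h,w,k): return cv2.resize(im[r-h:r+h,c-w:c+w],None,fx=k,fy=k,interpolation=cv2.INTER_CUBIC)
a=np.hstack([crop(s,200,260,30,30,6),crop(t,244,452,30,30,6)])
b=np.hstack([crop(s,255,340,30,30,6),crop(t,224,315,30,30,6)])
cv2.imwrite("pics/crop1.png",np.vstack([a,b])[:,:,::-1])
for c,im in (("scene",s),("top",t)):
    h=cv2.cvtColor(im,cv2.COLOR_RGB2HSV)
    m=(((h[...,0]<5)|(h[...,0]>174))&(h[...,1]>170)&(h[...,2]>80)).astype(np.uint8)
    n,l,S,C=cv2.connectedComponentsWithStats(m)
    for i in range(1,n):
        if S[i,4]>200: print(c,S[i],C[i][::-1].round(1), atz(c,C[i][::-1],0.1).round(4))
for n in ("handle","rod","rod_travel","cap_face","lid_top"):
    for c in ("scene","top"):
        print(n,c,[(np.round(d["position"],1).tolist(),int(d["region"].sum()),round(d["conf"],2)) for d in ctrl.regions_of(c,n)])
E
```

```text
scene [240 184  35  24 613] [195.8 258.5] [ 0.5194 -0.2796  0.1   ]
scene [488 266  22  19 324] [274.7 498.5] [0.3063 0.4804 0.1   ]
scene [577 374  63  50 245] [393.4 602.1] [0.4714 0.8341 0.1   ]
top [ 18 224  45  56 288] [254.3  38.6] [0.4654 0.857  0.1   ]
top [ 433  225   39   38 1168] [243.3 452.4] [ 0.514  -0.2857  0.1   ]
top [139 254  22  21 356] [264.3 149.6] [0.4422 0.5499 0.1   ]
handle scene [([243.7, 333.9], 140, 0.7)]
handle top [([225.9, 324.0], 169, 0.52)]
rod scene [([245.5, 334.4], 126, 0.72)]
rod top [([229.8, 326.3], 171, 0.73)]
rod_travel scene [([243.6, 335.2], 110, 0.61)]
rod_travel top [([228.1, 322.5], 132, 0.7)]
cap_face scene [([293.2, 380.1], 5006, 0.78)]
cap_face top [([218.9, 259.0], 4775, 0.84)]
lid_top scene [([199.4, 256.2], 700, 0.72), ([197.0, 220.7], 591, 0.72), ([188.1, 289.8], 579, 0.57)]
lid_top top [([303.9, 452.1], 1183, 0.8), ([245.7, 450.5], 1281, 0.73), ([241.9, 501.1], 1129, 0.68)]
```

View pics/crop1.png

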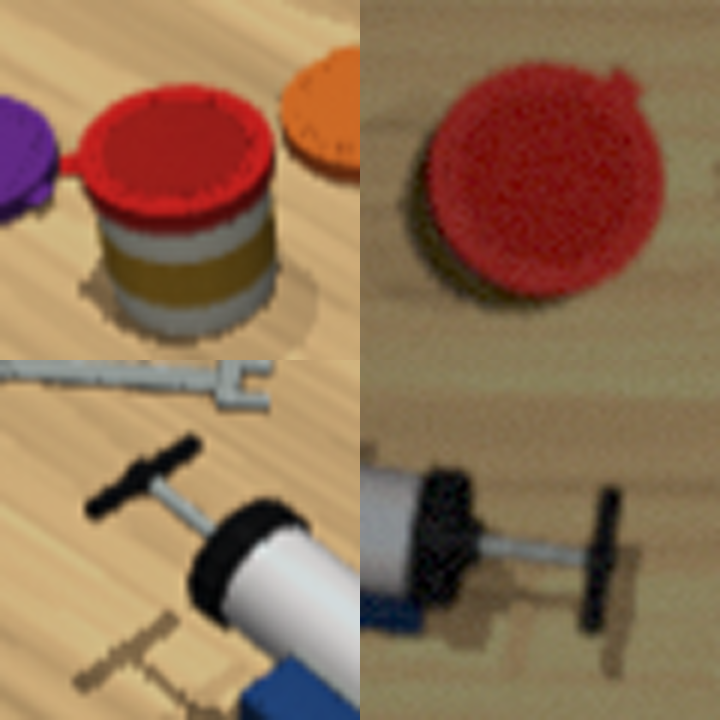

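```bash
python3 - <<'E'
from h import *
print("lid",tri((194.7,259.5),(244,453)))
print("handle",tri((244.3,334),(227.3,325.2)))
a=tri((250,325.5),(239,323.7));b=tri((238.7,342.5),(215.7,326.7));print(a,b)
z=.135
H=atz("top",(227.3,325.2),z);C=atz("top",(224.8,305),z);print(H,C,C-H,np.linalg.norm(C-H),"scene",atz("scene",(244.3,334),z))
e1=atz("top",(239,323.7),z);e2=atz("top",(215.7,326.7),z);print(e1,e2,e2-e1)
# barrel axis
for c in("top",):
    m=max(ctrl.regions_of(c,"cap_face"),key=lambda d:d["conf"])["region"]
# white barrel axis in top
im=ctrl.capture("top");h=cv2.cvtColor(im,cv2.COLOR_RGB2HSV)
m=((h[...,1]<60)&(h[...,2]>90));m[:195]=0;m[245:]=0;m[:,:205]=0;m[:,295:]=0
y,x=np.nonzero(m);P=np.array([atz("top",(a,b),.15)[:2] for a,b in zip(y,x)]);u,s,v=np.linalg.svd(P-P.mean(0),full_matrices=False);print(P.mean(0),v[0],s)
E
```

```text
lid (array([ 0.5115117 , -0.28646197,  0.09618934]), [np.float64(0.0020050502633453563), np.float64(0.0020050502633454305)])
handle (array([0.54564863, 0.06944887, 0.13276923]), [np.float64(0.0020654140670661107), np.float64(0.002065414067066106)])
(array([0.53543703, 0.05667692, 0.08565788]), [np.float64(0.020137153781746808), np.float64(0.020137153781746762)]) (array([0.55569563, 0.08202899, 0.17914143]), [np.float64(0.022826562625547712), np.float64(0.022826562625547765)])
[0.54635438 0.06767339 0.135     ] [0.55247428 0.12301746 0.135     ] [0.00611989 0.05534407 0.        ] 0.055681408292869966 scene [0.54619    0.07256564 0.135     ]
[0.51376267 0.07103488 0.135     ] [0.5789754  0.06427315 0.135     ] [ 0.06521273 -0.00676173  0.        ]
[0.57166394 0.27103669] [-0.13687829 -0.99058787] [2.82275125 0.71706808]
```

```bash
python3 -m handwheel '[[1,[0.98,-0.47,0],[0,0,0]],[1,[0.98,-0.47,0],[0,0,0]],[1,[0.98,-0.47,0],[0,0,0]],[1,[0.98,-0.47,0],[0,0,0]],[1,[0.98,-0.47,0],[0,0,0]],[1,[0.98,-0.47,0],[0,0,0]],[1,[0.98,-0.47,0],[0,0,0]],[1,[0.98,-0.47,0],[0,0,0]],[1,[0.98,-0.47,0],[0,0,0]],[1,[0.98,-0.47,0],[0,0,0]]]' 40
python3 -m handwheel '[[1,[0.98,-0.47,0],[0,0,0]],[1,[0.98,-0.47,0],[0,0,0]],[1,[0.98,-0.47,0],[0,0,0]],[1,[0.98,-0.47,0],[0,0,0]],[1,[0.98,-0.47,0],[0,0,0]],[1,[0.98,-0.47,0],[0,0,0]],[1,[0,0,0],[0,0,-1]],[1,[0,0,0],[0,0,-1]],[1,[0,0,0],[0,0,-1]],[1,[0,0,0],[0,0,-1]]]'
python3 -m handwheel '[[1,[0,0,0],[0,0,-1]],[1,[0,0,0],[0,0,-1]],[1,[0,0,0],[0,0,-1]],[1,[0,0,0],[0,0,-1]],[1,[0,0,0],[0,0,-1]],[1,[0,0,0],[0,0,-1]],[1,[0,0,0],[0,0,-1]],[1,[0,0,0],[0,0,-1]],[1,[0,0,0],[0,0,-0.9]],[1,[0,0,0],[0,0,0]]]'
python3 - <<'E'
from h import *
s=st();M=R.from_rotvec(s["tool_rot"]).as_matrix();print(M.round(3),np.round(s["joints"],2))
print("to lid, units",(M.T@(np.array([.512,-.286,.102])-s["position"])/.025).round(2))
E
```

```text
time_s: 2.13
position: [0.395, -0.4018, 0.2314]
tool_rot: [3.1, 0.508, 0.0]
wrist_force: [-0.4, -0.5, -0.6]
finger_gap: -0.0003
time_s: 2.97
position: [0.5111, -0.2889, 0.2313]
tool_rot: [2.963, 1.045, -0.0]
wrist_force: [-1.0, 0.1, 0.1]
finger_gap: -0.0
time_s: 3.8
position: [0.5109, -0.2892, 0.2313]
tool_rot: [-2.347, -2.088, -0.0]
wrist_force: [-0.5, -0.1, -0.1]
finger_gap: -0.0003
t 3.8 p [ 0.5109 -0.2892  0.2313] rot [-2.347 -2.088 -0.   ] f [-0.5 -0.1 -0.1] gap -0.0003
[[ 0.116  0.993  0.   ]
 [ 0.993 -0.116  0.   ]
 [ 0.     0.    -1.   ]] [ 0.69  0.48 -0.39  1.69  0.21  1.01  0.11]
to lid, units [0.13 0.03 5.17]
```

```bash
python3 -m handwheel '[[1,[0.13,0.03,0.8],[0,0,0]],[1,[0,0,0.9],[0,0,0]],[1,[0,0,0.9],[0,0,0]],[1,[0,0,0.9],[0,0,0]],[1,[0,0,0.8],[0,0,0]],[1,[0,0,0.3],[0,0,0]],[1,[0,0,0],[0,0,0]]]'
python3 -m handwheel '[[1,[0,0,0.1],[0,0,0]],[1,[0,0,0.1],[0,0,0]],[1,[0,0,0.1],[0,0,0]],[1,[0,0,0.1],[0,0,0]],[1,[0,0,0],[0,0,0]]]'
python3 -m handwheel '[[1,[0,0,0.1],[0,0,0]],[1,[0,0,0.1],[0,0,0]],[1,[0,0,0],[0,0,0]]]'
```

```text
time_s: 4.38
position: [0.5113, -0.2856, 0.1148]
tool_rot: [-2.351, -2.08, 0.002]
wrist_force: [0.4, 0.3, 0.6]
finger_gap: 0.0001
time_s: 4.8
position: [0.512, -0.286, 0.1063]
tool_rot: [2.351, 2.084, -0.0]
wrist_force: [0.3, 0.3, 0.0]
finger_gap: 0.0001
time_s: 5.05
position: [0.5122, -0.286, 0.1011]
tool_rot: [2.351, 2.084, 0.0]
wrist_force: [0.5, -0.1, 0.4]
finger_gap: -0.0002
```

```bash
python3 -m handwheel '[[1,[0,0,0.08],[0,0,0]],[1,[0,0,0.08],[0,0,0]],[1,[0,0,0],[0,0,0]]]'
python3 -m handwheel '[[1,[0,0,0.08],[0,0,0]],[1,[0,0,0],[0,0,0]]]'
python3 -m handwheel '[[1,[0,0,0.08],[0,0,0]],[1,[0,0,0],[0,0,0]]]'
python3 - <<'E'
from h import *
st();s=snap("scene","s2");t=snap("top","t2")
def crop(im,r,c,h,w,k): return cv2.resize(im[r-h:r+h,c-w:c+w],None,fx=k,fy=k,interpolation=cv2.INTER_CUBIC)
cv2.imwrite("pics/crop2.png",np.hstack([crop(s,200,260,35,35,5),crop(t,244,452,35,35,5)])[:,:,::-1])
E
```

```text
time_s: 5.3
position: [0.5123, -0.286, 0.0974]
tool_rot: [2.351, 2.084, 0.0]
wrist_force: [0.2, 0.4, 2.1]
finger_gap: -0.0003
time_s: 5.47
position: [0.5123, -0.286, 0.0954]
tool_rot: [2.351, 2.084, 0.0]
wrist_force: [-0.2, 0.8, 4.2]
finger_gap: 0.0002
time_s: 5.63
position: [0.5123, -0.286, 0.0941]
tool_rot: [2.351, 2.083, -0.0]
wrist_force: [-2.3, 1.9, 14.7]
finger_gap: 0.0001
t 5.63 p [ 0.5123 -0.286   0.0941] rot [ 2.351  2.083 -0.   ] f [-2.3  1.9 14.7] gap 0.0001
```

View pics/crop2.png

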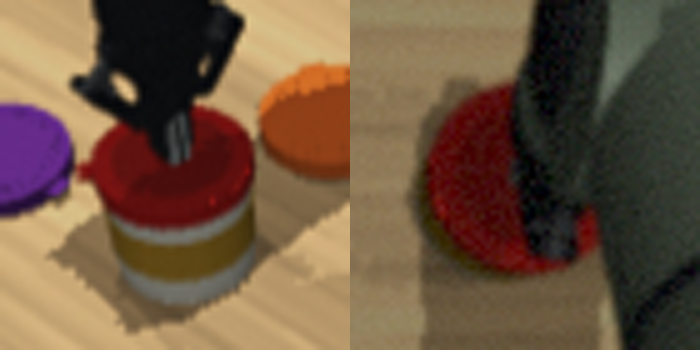

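Fingers are on the lid's centre (crop ≈ (175,160)), with 15 N at z = 94 mm, so it's near the rim. I'll press slightly more, then lift and inspect.

```bash
python3 -m handwheel '[[1,[0,0,0.06],[0,0,0]],[1,[0,0,0],[0,0,0]],[1,[0,0,0],[0,0,0]]]'
python3 -m handwheel '[[1,[0,0,0.08],[0,0,0]],[1,[0,0,0],[0,0,0]],[1,[0,0,0],[0,0,0]]]'
```

```text
time_s: 5.98
position: [0.5124, -0.2861, 0.094]
tool_rot: [2.35, 2.083, -0.0]
wrist_force: [-11.6, 6.1, 42.3]
finger_gap: 0.0
time_s: 6.23
position: [0.5126, -0.2862, 0.0938]
tool_rot: [2.349, 2.082, -0.0]
wrist_force: [-23.5, 10.1, 76.9]
finger_gap: -0.0001
```

```bash
python3 -m handwheel '[[1,[0,0,-0.3],[0,0,0]],[1,[0,0,-0.9],[0,0,0]],[1,[-0.9,0,-0.9],[0,0,0]],[1,[-1,0,-0.9],[0,0,0]],[1,[-1,0,-0.9],[0,0,0]],[1,[-1,0,-0.9],[0,0,0]],[1,[-1,0,-0.6],[0,0,0]],[1,[0,0,0],[0,0,0]]]'
python3 - <<'E'
from h import *
st();s=snap("scene","s3");t=snap("top","t3")
def crop(im,r,c,h,w,k): return cv2.resize(im[r-h:r+h,c-w:c+w],None,fx=k,fy=k,interpolation=cv2.INTER_CUBIC)
cv2.imwrite("pics/crop3.png",np.vstack([np.hstack([crop(s,200,260,30,30,6),crop(t,244,452,30,30,6)]),np.hstack([crop(cv2.imread("pics/s1.png")[:,:,::-1],200,260,30,30,6),crop(cv2.imread("pics/t1.png")[:,:,::-1],244,452,30,30,6)])])[:,:,::-1])
E
```

```text
time_s: 6.9
position: [0.4964, -0.4134, 0.2277]
tool_rot: [2.353, 2.074, -0.002]
wrist_force: [-0.5, -1.1, 0.5]
finger_gap: -0.0005
t 6.9 p [ 0.4964 -0.4134  0.2277] rot [ 2.353e+00  2.074e+00 -2.000e-03] f [-0.5 -1.1  0.5] gap -0.0005
```

View pics/crop3.png

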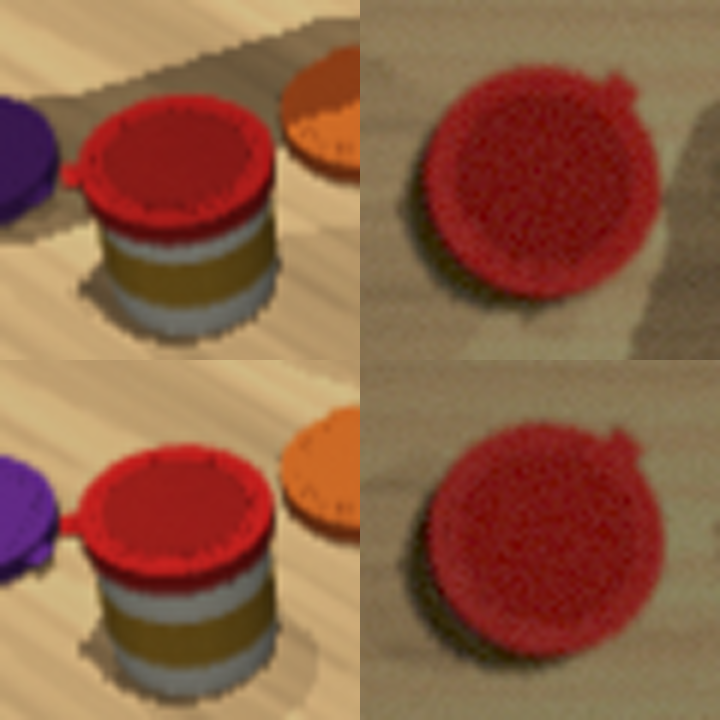

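```bash
cat > fit.py <<'E'
from h import *
from scipy.optimize import least_squares
def mask(im):
    h=cv2.cvtColor(im,cv2.COLOR_RGB2HSV)
    m=(((h[...,0]<5)|(h[...,0]>172))&(h[...,1]>150)&(h[...,2]>40)).astype(np.uint8)
    m=cv2.morphologyEx(cv2.resize(m,None,fx=4,fy=4,interpolation=cv2.INTER_LINEAR),cv2.MORPH_OPEN,np.ones((33,33)))
    return m
def cont(im,c):
    r,cc=(196,258) if c=="scene" else (244,452)
    sub=im[r-40:r+40,cc-40:cc+40]
    big=cv2.resize(sub,None,fx=8,fy=8,interpolation=cv2.INTER_CUBIC)
    h=cv2.cvtColor(big,cv2.COLOR_RGB2HSV).astype(int)
    m=(((h[...,0]<5)|(h[...,0]>172))&(h[...,1]>140)&(h[...,2]>40)).astype(np.uint8)
    m=cv2.morphologyEx(m,cv2.MORPH_OPEN,cv2.getStructuringElement(cv2.MORPH_ELLIPSE,(81,81)))
    k=max(cv2.findContours(m,cv2.RETR_EXTERNAL,cv2.CHAIN_APPROX_NONE)[0],key=cv2.contourArea)[:,0]
    return np.float32(np.stack([(k[:,0]+.5)/8-.5+cc-40,(k[:,1]+.5)/8-.5+r-40],1))
def model(p,c):
    a=np.linspace(0,2*np.pi,90);Q=R.from_rotvec([p[3],p[4],0]).as_matrix()
    pts=[]
    for z in (0.0046,-.013):
        for t in a: pts.append(proj(c,np.array(p[:3])+Q@[.055*np.cos(t),.055*np.sin(t),z])[::-1])
    return cv2.convexHull(np.float32(pts))
def run(sf,tf):
    ims={"scene":cv2.imread(sf)[:,:,::-1],"top":cv2.imread(tf)[:,:,::-1]}
    K={c:cont(i,c)[::6] for c,i in ims.items()}
    def f(p):
        e=[]
        for j,c in enumerate(K):
            h=model(p,c);o=p[5+2*j:7+2*j]
            e+=[cv2.pointPolygonTest(h,(float(x-o[0]),float(y-o[1])),True) for x,y in K[c]]
        return np.r_[e,p[5:]*15]
    r=least_squares(f,[.512,-.286,.09,0,0,0,0,0,0],loss="soft_l1",x_scale=[.01,.01,.01,.1,.1,1,1,1,1],diff_step=1e-3)
    print(r.x.round(4),"cost",r.cost,"tilt deg",np.degrees(np.hypot(*r.x[3:5])))
E
python3 - <<'E'
from fit import *
run("pics/s1.png","pics/t1.png");run("pics/s3.png","pics/t3.png")
E
```

```text
Traceback (most recent call last):
  File "fit.py", line 32, in run
    r=least_squares(f,[.512,-.286,.09,0,0,0,0,0,0],loss="soft_l1",x_scale=[.01,.01,.01,.1,.1,1,1,1,1],diff_step=1e-3)
  File "fit.py", line 29, in f
    h=model(p,c);o=p[5+2*j:7+2*j]
  File "fit.py", line 21, in model
    for t in a: pts.append(proj(c,np.array(p[:3])+Q@[.055*np.cos(t),.055*np.sin(t),z])[::-1])
                           ~~~~^^^^^^^^^^^^^^^^^^^^^^^^^^^^^^^^^^^^^^^^^^^^^^^^^^^^^^^
  File "h.py", line 19, in proj
    c=ctrl.get_calibration(cam);K=np.array(c["K"]);T=np.array(c["T"])
ValueError: time passes only in moves, steps and waits
```

```bash
sed -i 's/ctrl.get_calibration(cam)/cal(cam)/; s/^def ray/import functools\ncal=functools.lru_cache(None)(lambda c: ctrl.get_calibration(c))\ndef ray/' h.py
python3 - <<'E'
from fit import *
run("pics/s1.png","pics/t1.png");run("pics/s3.png","pics/t3.png")
E
```

```text
[ 0.5143 -0.287   0.0956  0.1205  0.0062  0.      0.      0.      0.    ] cost 135.1189468953466 tilt deg 6.915796100963154
[ 0.5177 -0.2846  0.0916  0.1684  0.1187  0.      0.      0.      0.    ] cost 434.2230036172548 tilt deg 11.803680714532847
```

```bash
python3 - <<'E'
from fit import *
out=[]
for f,c,(r,cc) in (("s1","scene",(196,258)),("t1","top",(244,452)),("s3","scene",(196,258)),("t3","top",(244,452))):
    im=cv2.imread(f"pics/{f}.png")
    big=cv2.resize(im[r-30:r+30,cc-30:cc+30],None,fx=6,fy=6,interpolation=cv2.INTER_CUBIC)
    k=cont(im[:,:,::-1],c)
    tr=lambda q:np.int32(((q-[cc-30,r-30])+.5)*6)
    cv2.polylines(big,[tr(k).reshape(-1,1,2)],True,(255,255,255),1)
    # tub base edges drawn too
    h=model([.512,-.286,.09,0,0],c)[:,0]
    cv2.polylines(big,[tr(h).reshape(-1,1,2)],True,(0,255,0),1)
    out.append(big)
cv2.imwrite("pics/ov.png",np.vstack([np.hstack(out[:2]),np.hstack(out[2:])]))
E
```

```text
(no output)
```

View pics/ov.png

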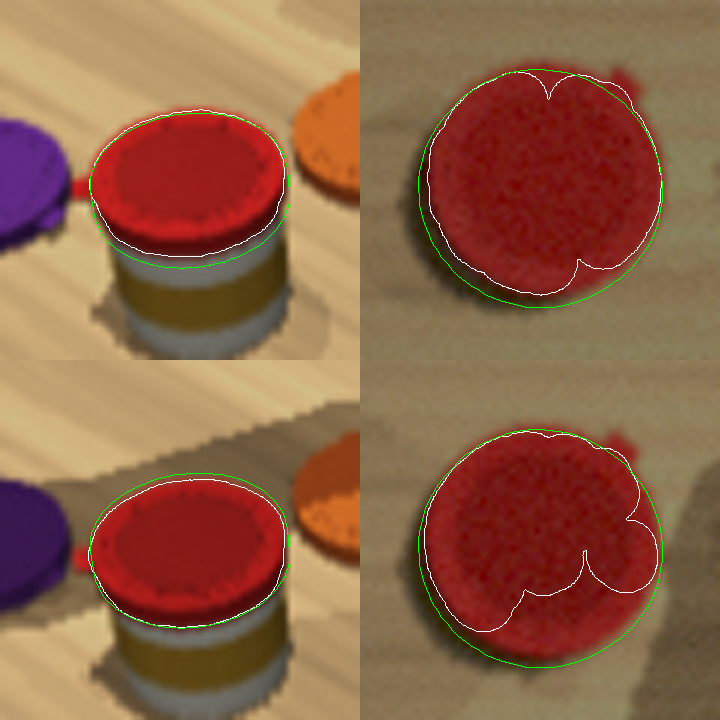

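```bash
python3 - <<'E'
from h import *
s=st();M=R.from_rotvec(s["tool_rot"]).as_matrix()
print((M.T@(np.array([.5125,-.286,.099])-s["position"])/.025).round(2))
E
```

```text
t 7.0 p [ 0.497  -0.4083  0.2248] rot [2.352 2.082 0.   ] f [-0.1  0.5 -0.6] gap 0.0003
[4.93 0.02 5.03]
```

```bash
python3 -m handwheel '[[1,[0.9,0,0.6],[0,0,0]],[1,[0.9,0,0.9],[0,0,0]],[1,[0.9,0,0.9],[0,0,0]],[1,[0.73,0.02,0.9],[0,0,0]],[1,[0,0,0.9],[0,0,0]],[1,[0,0,0.6],[0,0,0]],[1,[0,0,0.2],[0,0,0]],[1,[0,0,0],[0,0,0]],[1,[0,0,0],[0,0,0]]]'
python3 -m handwheel '[[1,[0,0,0.08],[0,0,0]],[1,[0,0,0.06],[0,0,0]],[1,[0,0,0],[0,0,0]],[1,[0,0,0],[0,0,0]]]'
```

```text
time_s: 7.75
position: [0.5083, -0.322, 0.1001]
tool_rot: [-2.35, -2.084, -0.0]
wrist_force: [0.2, 0.3, 0.5]
finger_gap: 0.0001
time_s: 8.08
position: [0.5083, -0.3226, 0.0967]
tool_rot: [2.351, 2.083, 0.0]
wrist_force: [-0.2, 0.4, -1.2]
finger_gap: 0.0
```

```bash
python3 -m handwheel '[[1,[0,0,0.06],[0,0,0]],[1,[0,0,0],[0,0,0]]]'
python3 -m handwheel '[[1,[0,0,0.04],[0,0,0]],[1,[0,0,0],[0,0,0]]]'
python3 -m handwheel '[[1,[0,0,0.04],[0,0,0]],[1,[0,0,0],[0,0,0]]]'
```

```text
time_s: 8.25
position: [0.5081, -0.3225, 0.0947]
tool_rot: [-2.351, -2.084, 0.0]
wrist_force: [1.0, 0.1, -0.3]
finger_gap: -0.0
time_s: 8.42
position: [0.5083, -0.3226, 0.0942]
tool_rot: [2.351, 2.084, -0.0]
wrist_force: [-2.0, -0.8, 5.5]
finger_gap: 0.0001
time_s: 8.58
position: [0.5085, -0.3229, 0.0941]
tool_rot: [2.35, 2.083, -0.0]
wrist_force: [-5.2, 3.2, 22.2]
finger_gap: -0.0001
```

```bash
python3 -m handwheel '[[1,[0,0,-0.4],[0,0,0]],[1,[1,0,0],[0,0,0]],[1,[1,0,0],[0,0,0]],[1,[1,0,0],[0,0,0]],[1,[0,0,0.2],[0,0,0]],[1,[0,0,0.12],[0,0,0]],[1,[0,0,0.04],[0,0,0]],[1,[0,0,0],[0,0,0]]]'
python3 -m handwheel '[[1,[0,0,0.04],[0,0,0]],[1,[0,0,0],[0,0,0]]]'
python3 -m handwheel '[[1,[0,0,0.02],[0,0,0]],[1,[0,0,0],[0,0,0]]]'
```

```text
time_s: 9.25
position: [0.5174, -0.2481, 0.0942]
tool_rot: [-2.351, -2.083, -0.001]
wrist_force: [-0.3, 4.8, 7.3]
finger_gap: -0.0002
time_s: 9.42
position: [0.5175, -0.2482, 0.094]
tool_rot: [2.351, 2.083, 0.001]
wrist_force: [-6.2, 8.8, 25.2]
finger_gap: -0.0004
time_s: 9.58
position: [0.5175, -0.2482, 0.094]
tool_rot: [2.351, 2.083, 0.001]
wrist_force: [-8.9, 10.6, 34.9]
finger_gap: 0.0002
```

```bash
python3 -m handwheel '[[1,[0,0,-0.42],[0,0,0]],[1,[-0.75,0.75,0],[0,0,0]],[1,[-0.75,0.75,0],[0,0,0]],[1,[0,0,0.2],[0,0,0]],[1,[0,0,0.12],[0,0,0]],[1,[0,0,0.04],[0,0,0]],[1,[0,0,0],[0,0,0]]]'
python3 -m handwheel '[[1,[0,0,0.04],[0,0,0]],[1,[0,0,0],[0,0,0]]]'
python3 -m handwheel '[[1,[0,0,0.02],[0,0,0]],[1,[0,0,0],[0,0,0]]]'
```

```text
time_s: 10.17
position: [0.5497, -0.291, 0.0942]
tool_rot: [2.351, 2.082, -0.001]
wrist_force: [0.8, -3.0, 6.9]
finger_gap: 0.0004
time_s: 10.33
position: [0.55, -0.2908, 0.0941]
tool_rot: [2.35, 2.081, -0.0]
wrist_force: [-3.7, -3.5, 18.1]
finger_gap: 0.0
time_s: 10.5
position: [0.5503, -0.2909, 0.0941]
tool_rot: [2.35, 2.081, 0.0]
wrist_force: [-4.3, -2.3, 24.1]
finger_gap: -0.0001
```

```bash
python3 -m handwheel '[[1,[0,0,-0.42],[0,0,0]],[1,[0,-1,0],[0,0,0]],[1,[0,-1,0],[0,0,0]],[1,[0,-1,0],[0,0,0]],[1,[0,0,0.2],[0,0,0]],[1,[0,0,0.12],[0,0,0]],[1,[0,0,0.04],[0,0,0]],[1,[0,0,0],[0,0,0]]]'
python3 -m handwheel '[[1,[0,0,0.04],[0,0,0]],[1,[0,0,0],[0,0,0]]]'
python3 -m handwheel '[[1,[0,0,0.02],[0,0,0]],[1,[0,0,0],[0,0,0]]]'
```

```text
time_s: 11.17
position: [0.4754, -0.2809, 0.0941]
tool_rot: [-2.351, -2.083, 0.001]
wrist_force: [-6.4, 0.1, 9.9]
finger_gap: 0.0
time_s: 11.33
position: [0.4755, -0.281, 0.094]
tool_rot: [-2.351, -2.084, 0.002]
wrist_force: [-12.9, 2.0, 31.4]
finger_gap: 0.0001
time_s: 11.5
position: [0.4756, -0.2809, 0.0939]
tool_rot: [2.351, 2.084, -0.002]
wrist_force: [-15.4, 3.7, 41.7]
finger_gap: 0.0002
```

Centre and all four edge contacts stop hard at z = 94.0 ± 0.1 mm, so the lid is home and level. On to the rod.

```bash
python3 -m handwheel '[[0,[0,0,-0.5],[0,0,0]],[0,[0,0,-1],[0,0,0]],[0,[0,0,-1],[0,0,0]],[0,[0,0,-1],[0,0,0]],[0,[0,0,-1],[0,0,0]],[0,[0,0,-1],[0,0,0]],[0,[0.8,0.2,-0.5],[0,0,0]],[0,[1,0.2,0],[0,0,0]],[0,[1,0.2,0],[0,0,0]],[0,[1,0.2,0],[0,0,0]]]' 60
python3 -m handwheel '[[0,[1,0.2,0],[0,0,0]],[0,[1,0.2,0],[0,0,0]],[0,[1,0,0],[0,0,0]],[0,[1,0,0],[0,0,0]],[0,[1,0,0],[0,0,0]],[0,[1,0,0],[0,0,0]],[0,[1,0,0],[0,0,0]],[0,[0,0,0],[0,0,0]],[0,[0,0,0],[0,0,0]]]'
python3 - <<'E'
from h import *
s=st();M=R.from_rotvec(s["tool_rot"]).as_matrix();print(M.round(3))
print((M.T@(np.array([.5487,.0913,.116])-s["position"])/.025).round(2))
E
```

```text
time_s: 12.33
position: [0.5076, -0.1876, 0.2426]
tool_rot: [2.351, 2.084, 0.001]
wrist_force: [1.7, -0.7, 0.2]
finger_gap: 0.0855
time_s: 13.08
position: [0.5382, -0.0145, 0.2423]
tool_rot: [-2.347, -2.087, -0.001]
wrist_force: [0.3, -0.3, -0.6]
finger_gap: 0.0855
t 13.08 p [ 0.5382 -0.0145  0.2423] rot [-2.347e+00 -2.087e+00 -1.000e-03] f [ 0.3 -0.3 -0.6] gap 0.0855
[[ 0.117  0.993  0.   ]
 [ 0.993 -0.117  0.001]
 [ 0.001  0.    -1.   ]]
[ 4.25 -0.08  5.06]
```

```bash
python3 -m handwheel '[[0,[1,0,0],[0,0,0]],[0,[1,0,0],[0,0,0]],[0,[1,0,0],[0,0,0]],[0,[1,-0.08,0],[0,0,0]],[0,[0.25,0,0.5],[0,0,0]],[0,[0,0,0.9],[0,0,0]],[0,[0,0,0.9],[0,0,0]],[0,[0,0,0.5],[0,0,0]],[0,[0,0,0],[0,0,0]],[0,[0,0,0],[0,0,0]]]'
python3 - <<'E'
from h import *
st();s=snap("scene","s4");t=snap("top","t4")
def crop(im,r,c,h,w,k): return cv2.resize(im[r-h:r+h,c-w:c+w],None,fx=k,fy=k,interpolation=cv2.INTER_CUBIC)
cv2.imwrite("pics/crop4.png",np.hstack([crop(s,250,345,40,40,5),crop(t,224,315,40,40,5)])[:,:,::-1])
E
```

```text
time_s: 13.92
position: [0.5484, 0.0888, 0.172]
tool_rot: [-2.351, -2.083, 0.002]
wrist_force: [0.1, 0.0, 0.6]
finger_gap: 0.0853
t 13.92 p [0.5484 0.0888 0.172 ] rot [-2.351e+00 -2.083e+00  2.000e-03] f [0.1 0.  0.6] gap 0.0853
```

View pics/crop4.png

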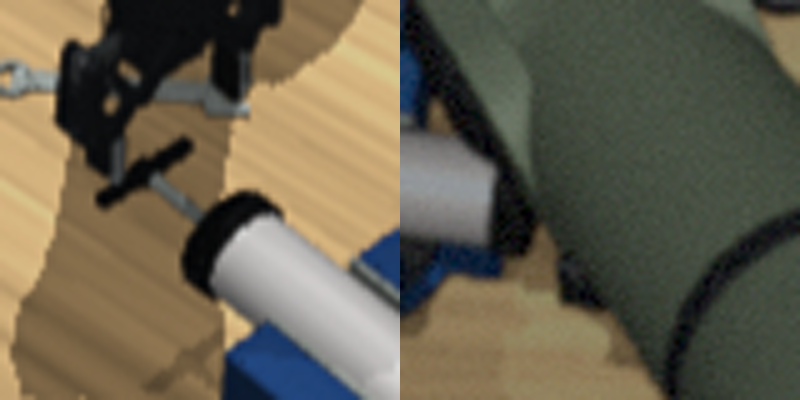

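```bash
python3 -m handwheel '[[0,[0.05,0,0.6],[0,0,0]],[0,[0,0,0.7],[0,0,0]],[0,[0,0,0.6],[0,0,0]],[0,[0,0,0.34],[0,0,0]],[0,[0,0,0],[0,0,0]],[0,[0,0,0],[0,0,0]]]'
python3 - <<'E'
from h import *
st();s=snap("scene","s5")
def crop(im,r,c,h,w,k): return cv2.resize(im[r-h:r+h,c-w:c+w],None,fx=k,fy=k,interpolation=cv2.INTER_CUBIC)
cv2.imwrite("pics/crop5.png",crop(s,250,345,35,40,9)[:,:,::-1])
E
```

```text
time_s: 14.52
position: [0.5489, 0.0907, 0.117]
tool_rot: [2.351, 2.084, 0.001]
wrist_force: [0.4, 0.9, -0.1]
finger_gap: 0.0854
t 14.52 p [0.5489 0.0907 0.117 ] rot [2.351e+00 2.084e+00 1.000e-03] f [ 0.4  0.9 -0.1] gap 0.0854
```

View pics/crop5.png

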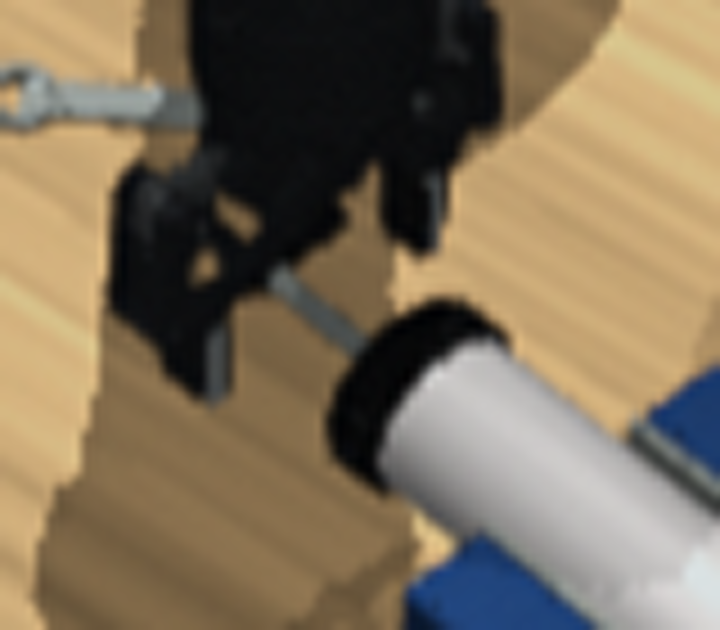

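Fingertips straddle the bare rod: their midpoint (crop ≈ (322,320)) lies on the rod, between the bar and the boss. Closing now.

```bash
python3 -m handwheel '[[0.5,[0,0,0],[0,0,0]],[0.7,[0,0,0],[0,0,0]],[0.8,[0,0,0],[0,0,0]],[0.9,[0,0,0],[0,0,0]],[1,[0,0,0],[0,0,0]],[1,[0,0,0],[0,0,0]],[1,[0,0,0],[0,0,0]],[1,[0,0,0],[0,0,0]]]' 80
python3 -m handwheel '[[1,[-0.2,0,0],[0,0,0]],[1,[-0.2,0,0],[0,0,0]],[1,[0,0,0],[0,0,0]]]'
```

```text
time_s: 15.23
position: [0.5485, 0.0907, 0.1165]
tool_rot: [-2.351, -2.084, 0.0]
wrist_force: [-2.1, -0.8, 5.4]
finger_gap: 0.006
time_s: 15.48
position: [0.5472, 0.081, 0.1165]
tool_rot: [-2.35, -2.084, -0.001]
wrist_force: [-2.4, 4.8, 4.5]
finger_gap: 0.0064
```

```bash
python3 - <<'E'
from h import *
st();s=snap("scene","s6")
def crop(im,r,c,h,w,k): return cv2.resize(im[r-h:r+h,c-w:c+w],None,fx=k,fy=k,interpolation=cv2.INTER_CUBIC)
cv2.imwrite("pics/crop6.png",crop(s,250,345,35,40,9)[:,:,::-1])
E
```

```text
t 15.48 p [0.5472 0.081  0.1165] rot [-2.350e+00 -2.084e+00 -1.000e-03] f [-2.4  4.8  4.5] gap 0.0064
```

View pics/crop6.png

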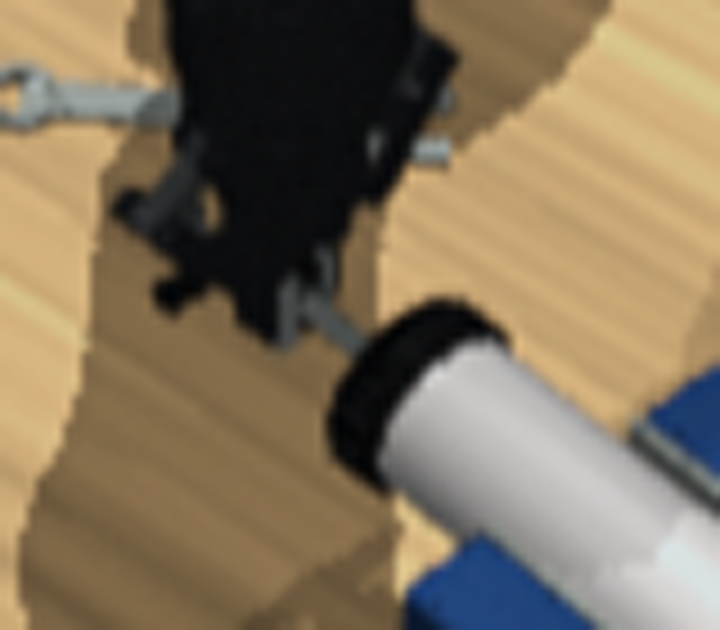

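```bash
python3 -m handwheel '[[1,[-0.4,0,0],[0,0,0]],[1,[-0.4,0,0],[0,0,0]],[1,[-0.4,0,0],[0,0,0]],[1,[-0.4,0,0],[0,0,0]],[1,[0,0,0],[0,0,0]],[1,[0,0,0],[0,0,0]]]'
python3 -m handwheel '[[1,[-0.4,0,0],[0,0,0]],[1,[-0.4,0,0],[0,0,0]],[1,[-0.4,0,0],[0,0,0]],[1,[-0.4,0,0],[0,0,0]],[1,[0,0,0],[0,0,0]],[1,[0,0,0],[0,0,0]]]'
python3 - <<'E'
from h import *
s=st();M=R.from_rotvec(s["tool_rot"]).as_matrix();print("along",(M.T@(np.array(s["position"])-[.5485,.0907,.1165])).round(4),"ftool",(M.T@s["wrist_force"]).round(1))
s=snap("scene","s7");t=snap("top","t7")
def crop(im,r,c,h,w,k): return cv2.resize(im[r-h:r+h,c-w:c+w],None,fx=k,fy=k,interpolation=cv2.INTER_CUBIC)
cv2.imwrite("pics/crop7.png",np.hstack([crop(s,245,325,50,40,5),crop(t,224,325,50,40,5)])[:,:,::-1])
E
```

```text
time_s: 16.03
position: [0.5421, 0.0417, 0.1165]
tool_rot: [-2.35, -2.083, -0.001]
wrist_force: [-5.7, 7.6, 5.5]
finger_gap: 0.0066
time_s: 16.53
position: [0.537, 0.0024, 0.1165]
tool_rot: [-2.349, -2.083, -0.001]
wrist_force: [-6.3, 11.5, 7.1]
finger_gap: 0.0059
t 16.53 p [0.537  0.0024 0.1165] rot [-2.349e+00 -2.083e+00 -1.000e-03] f [-6.3 11.5  7.1] gap 0.0059
along [-0.089  -0.0008 -0.0001] ftool [10.7 -7.6 -7.1]
```

View pics/crop7.png

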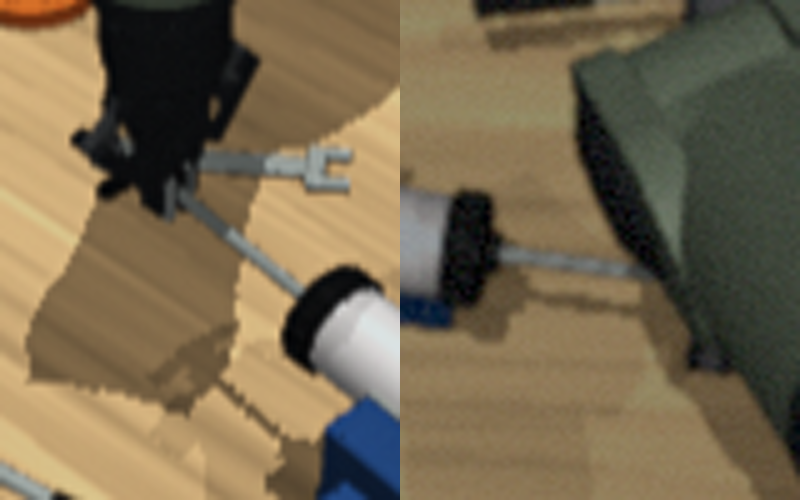

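```bash
python3 -m handwheel '[[1,[-0.3,-0.02,0],[0,0,0]],[1,[-0.3,-0.02,0],[0,0,0]],[1,[-0.18,0,0],[0,0,0]],[1,[0,0,0],[0,0,0]],[1,[0,0,0],[0,0,0]],[1,[0,0,0],[0,0,0]]]'
cat > look.py <<'E'
import sys
from h import *
s=st();M=R.from_rotvec(s["tool_rot"]).as_matrix();print("along",(M.T@(np.array(s["position"])-[.5485,.0907,.1165])).round(4),"ftool",(M.T@s["wrist_force"]).round(1))
n=sys.argv[1];s=snap("scene","s"+n);t=snap("top","t"+n)
def crop(im,r,c,h,w,k): return cv2.resize(im[r-h:r+h,c-w:c+w],None,fx=k,fy=k,interpolation=cv2.INTER_CUBIC)
cv2.imwrite(f"pics/crop{n}.png",np.hstack([crop(s,250,335,25,20,10),crop(t,224,312,25,20,10)])[:,:,::-1])
E
python3 look.py 8
```

```text
time_s: 17.13
position: [0.5346, -0.0161, 0.1165]
tool_rot: [-2.349, -2.084, -0.003]
wrist_force: [-1.9, 10.9, 2.9]
finger_gap: 0.0065
t 17.13 p [ 0.5346 -0.0161  0.1165] rot [-2.349 -2.084 -0.003] f [-1.9 10.9  2.9] gap 0.0065
along [-0.1077 -0.0011 -0.0003] ftool [10.6 -3.1 -2.9]
```

View pics/crop8.png

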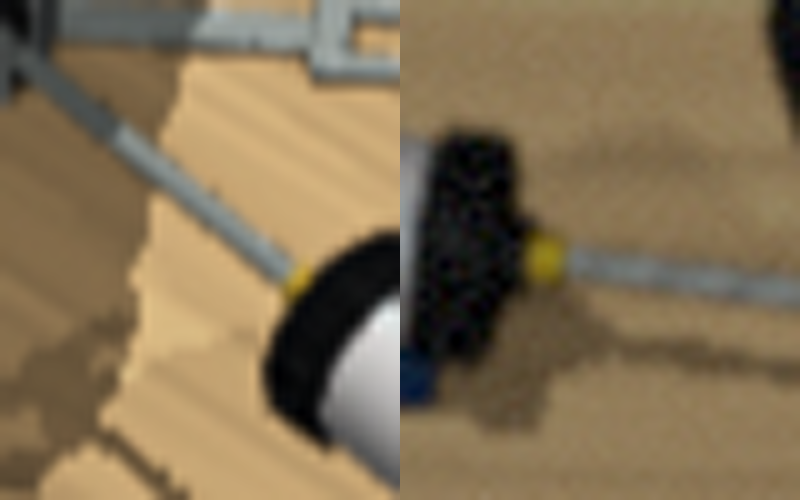

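```bash
python3 -m handwheel '[[1,[-0.08,0,0],[0,0,0]],[1,[-0.08,0,0],[0,0,0]],[1,[0,0,0],[0,0,0]],[1,[0,0,0],[0,0,0]],[1,[0,0,0],[0,0,0]],[1,[0,0,0],[0,0,0]]]'
python3 look.py 9
```

```text
time_s: 17.73
position: [0.5341, -0.02, 0.1165]
tool_rot: [-2.349, -2.085, -0.003]
wrist_force: [-0.7, 10.7, 2.9]
finger_gap: 0.006
t 17.73 p [ 0.5341 -0.02    0.1165] rot [-2.349 -2.085 -0.003] f [-0.7 10.7  2.9] gap 0.006
along [-0.1116 -0.0012 -0.0003] ftool [10.6 -1.9 -2.8]
```

View pics/crop9.png

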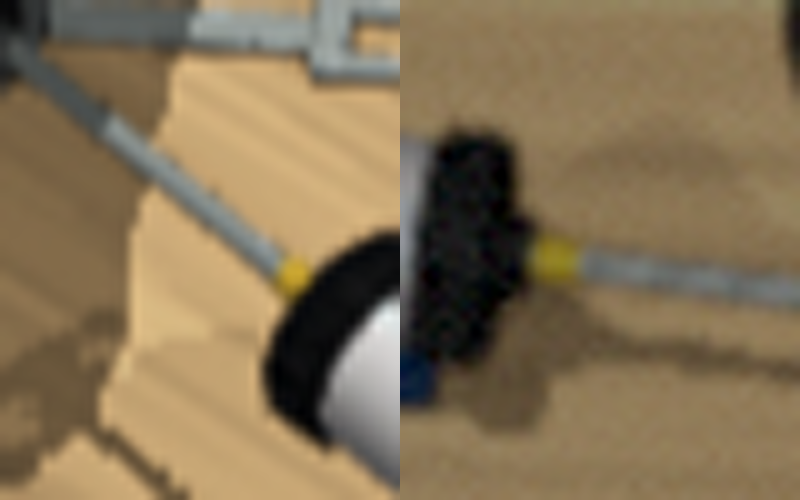

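```bash
python3 - <<'E'
import cv2,numpy as np
for n in "89":
    im=cv2.imread(f"pics/t{n}.png")[:,:,::-1].astype(int)
    for c in range(298,320):
        r=int(round(224.8+(c-305)*0.12)); p=im[r-1:r+2,c].mean(0).round().astype(int); print(n,c,p,p[0]-p[2]) if c<316 else None
E
```

```text
8 298 [18 22 18] 0
8 299 [25 24 26] -1
8 300 [15 21 19] -4
8 301 [10 11 12] -2
8 302 [20 22 22] -2
8 303 [23 24 19] 4
8 304 [71 60 27] 44
8 305 [121 103  30] 91
8 306 [133 116  25] 108
8 307 [127 112  31] 96
8 308 [110 101  64] 46
8 309 [111 110 102] 9
8 310 [108 108 101] 7
8 311 [107 102  92] 15
8 312 [108 106  97] 11
8 313 [112 112 103] 9
8 314 [111 111 103] 8
8 315 [113 114 107] 6
9 298 [24 25 28] -4
9 299 [27 30 28] -1
9 300 [13 12 17] -4
9 301 [13 12 14] -1
9 302 [20 20 19] 1
9 303 [13 12 17] -4
9 304 [52 47 27] 25
9 305 [103  93  44] 59
9 306 [130 113  34] 96
9 307 [136 119  34] 102
9 308 [135 119  33] 102
9 309 [129 116  60] 69
9 310 [113 110  94] 19
9 311 [105 101  91] 14
9 312 [108 106  98] 10
9 313 [112 111 103] 9
9 314 [114 112 104] 10
9 315 [115 115 108] 7
```

```bash
python3 -m handwheel '[[1,[-0.04,0,0],[0,0,0]],[1,[0,0,0],[0,0,0]],[1,[0,0,0],[0,0,0]],[1,[0,0,0],[0,0,0]],[1,[0,0,0],[0,0,0]],[1,[0,0,0],[0,0,0]],[1,[0,0,0],[0,0,0]],[1,[0,0,0],[0,0,0]]]'
python3 look.py 10; python3 - <<'E'
import cv2,numpy as np
im=cv2.imread("pics/t10.png")[:,:,::-1].astype(int)
for c in range(302,313):
    r=int(round(224.8+(c-305)*0.12)); print(c,im[r-1:r+2,c].mean(0).round())
E
```

```text
time_s: 18.5
position: [0.534, -0.0208, 0.1165]
tool_rot: [-2.348, -2.085, -0.003]
wrist_force: [-1.7, 12.5, 2.6]
finger_gap: 0.0061
t 18.5 p [ 0.534  -0.0208  0.1165] rot [-2.348 -2.085 -0.003] f [-1.7 12.5  2.6] gap 0.0061
along [-0.1125 -0.0012 -0.0003] ftool [12.2 -3.1 -2.6]
302 [24. 21. 21.]
303 [15. 16. 13.]
304 [51. 50. 42.]
305 [99. 93. 61.]
306 [129. 113.  44.]
307 [135. 118.  31.]
308 [137. 120.  35.]
309 [131. 118.  47.]
310 [117. 110.  80.]
311 [108. 103.  91.]
312 [110. 107.  99.]
```

View pics/s10.png

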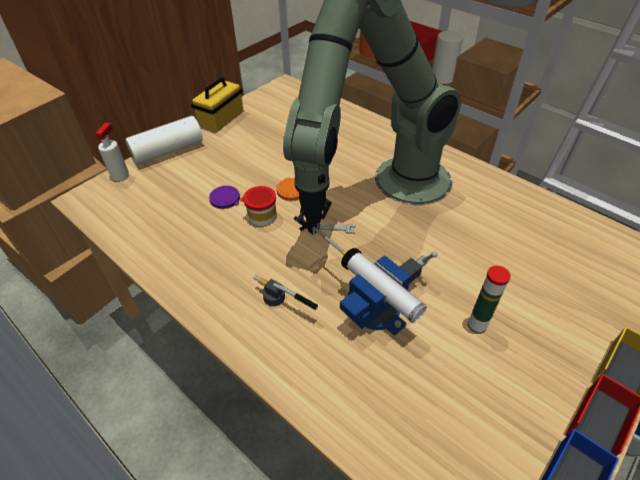

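View pics/t10.png

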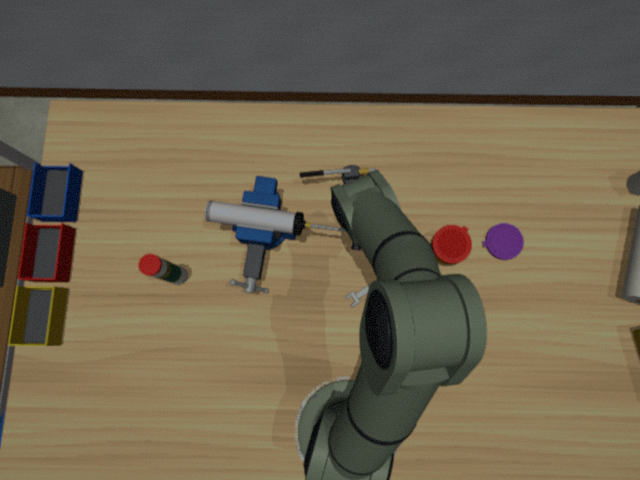

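The ring is fully clear at top (226,308), with grey rod now starting to show next to the boss at column 305. The tub is unmoved at scene (205,260), and the cartridge, gun head and wrench are where they were. The grip is steady at about 12 N of spring pull, so I'm handing in.

```bash
python3 - <<'E'
from h import *
st();print(ctrl.close_job())
E
```

```text
t 18.6 p [ 0.534  -0.0208  0.1165] rot [-2.348 -2.085 -0.003] f [-1.5 12.4  2.8] gap 0.0063
the job is handed in; nothing more can be done
None
```

The lid is pressed fully home and the rod is drawn until its yellow ring is just clear of the end cap. I handed the job in at 18.6 s with the gripper still holding the rod.

- **Lid:** I pressed the red lid at its centre, then touched it at four points about 38 mm out. All five stopped hard at 93.8–94.1 mm TCP height, against a nominal 94.6 mm, so it is home and level. The first press reached a peak of about 77 N at the wrist. That is under the 120 N limit, but far more than the 8–10 N needed. The tub looks unmoved in both views.
- **Rod:** I gripped the rod just inside the T-bar and drew it out about 112.5 mm by TCP travel. The ring measured about 12 mm visible in the top picture at 111.6 mm. After one more millimetre, grey rod was starting to show beside the boss. The spring was pulling steadily at about 12 N when I handed in.
- **Others:** the cartridge, gun head and wrench look undisturbed in the last pictures.

**Checks that failed or disagreed:**
- A silhouette fit for the lid's tilt was unusable because the colour mask was poor, so I relied on the touch measurements instead.
- The finger gap reads about 6 mm on the 9 mm rod. I did not find out why, but the pull force and the ring's movement showed no slip.

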